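Unpack a pump-casing half from a clamshell fixture in the parts store

TASK

First take the brown carton off the lid of the blue clamshell fixture and set it upright (the way it lies now) on the floor of the black bin that already holds cartons, in the free space beside them. Then swing the lid (the one with the red bar handle) up past vertical until it stays open by itself, lift the orange casing half out and lay it flat, rib up, on the floor of the empty black bin, leaving the lid open. Set both things down rather than dropping them, and do not push or knock over the other things on the bench.

Things in the scene. Friction and masses are not known exactly. Their poses are not given: they have to be found in the camera images.
- fixture: blue clamshell holding fixture, fixed to the bench: an open box 130 (x) x 170 (y) x 70 mm high, walls 6 mm, inner floor 12 mm above the bench, holding the orange casing half loosely (low white stops, 25 mm above the bench, stand beside its long edges near the walls); a hinged metal lid closes it. Origin: centre of the underside; x points from the lid's bar handle to its hinge, z up
- lid (a joint): angle of the fixture's lid, rad: 0 closed and level, 1.57 vertical, stop at 2.05. The hinge is almost free (no spring, no latch): below about vertical the lid falls shut, past it it falls back to the stop and stays. Lid: aluminium plate 130 x 170 x 8 mm, 0.35 kg, top face 78 mm above the bench when closed
- lid_bar (a point): middle of the lid's red bar handle: a round bar 12 mm thick, 124 mm long, parallel to the hinge, carried by an arm at each end; it stands 36 mm clear (bar centre to edge) of the lid's front edge, 74 mm above the bench when closed and 161 mm from the hinge axis, in the plane of the lid
- lid_hinge (a point): middle of the lid's hinge axis, which runs along the fixture's y at the far rim, 60 mm from the fixture's centre along its x, 74 mm above the bench
- part: orange moulded pump-casing half lying in the fixture: a plate 120 (x) x 90 (y) x 12 mm thick with one upright rib in its middle, 70 mm long along x, 16 mm thick (y), rising to 46 mm above the underside; small 8 mm high bosses at the corners. 0.18 to 0.35 kg. Origin: centre of the underside, z up
- carton: closed brown cardboard carton with a white band, 100 (x) x 50 (y) x 48 mm high, lying on the closed lid at the start, 0.1 to 0.21 kg. Origin: centre of the underside, z up
- bin_empty: empty black stock bin, open on top, fixed: outside 180 (x) x 150 (y) x 60 mm high, walls 4 mm, inner floor 4 mm above the bench. Origin: centre of the underside
- bin_stock: black stock bin of the same size, fixed, whose +x part holds a row of three brown cartons 55 mm high (top above the bench); the free part is its -x side, from -86 to +16 mm along x (102 mm wide) and the full 142 mm along y. Origin: centre of the underside
- bottle: bystander, loose, to be left alone: white bottle, 60 mm across, 150 mm tall. Origin: under its middle
- can: bystander, loose, to be left alone: green can, 60 mm across, 140 mm tall. Origin: under its middle
- tape: bystander, loose, to be left alone: brown roll of tape lying flat, 90 mm across, 40 mm high. Origin: under its middle
- driver: bystander, loose, to be left alone: screwdriver with a red handle, 150 mm long, along its x
- box_long: bystander, loose, to be left alone: long brown carton 160 (x) x 70 x 60 mm high. Origin: under its middle
- cup: bystander, loose, to be left alone: white mug, 80 mm across, 90 mm tall. Origin: under its middle
- wrench: bystander, loose, to be left alone: steel wrench, 200 mm long, along its x
Not all that is in view belongs to the job. What is shaped like the carton but purple is not meant.

How it is judged:
By the outcome, as a careful person would: the job done as asked, in the order asked, and still so for the second after the job is handed in, with the robot touching nothing.
It also fails if it takes over 72 s, if anything falls off the work surface, if the arm or the gripper's body presses on something with over 40 N, if the wrist force passes 120 N, or if a joint passes its speed limit or range.

ROBOT

A 7-joint arm with a two-finger parallel gripper is mounted at the origin on the work surface. World frame = base frame: x ahead of the robot, y to its left, z up, the work surface at z = 0. Lengths are in mm, angles in rad, forces in N, time in s.
With the tool pointing down it reaches from about 400 to 850 mm from the base axis. Payload 6.9 kg.
Tool frame: the origin (TCP) lies between the finger pads; the fingertips stand 17 mm ahead of it and the grasp point (between the pads) lies 2 mm behind it; z points along the fingers, y is the direction in which the jaws open and shut (so a half turn about z gives the same grasp; the last joint's range is limited). The gripper opens to 85 mm and grips with 20 to 120 N. Pads are 22 mm wide; open, the fingers measure 114 mm over their backs; the gripper's body (76 mm by 85 mm) begins 54 mm behind the grasp point. The pads swing forward as they close: fully open they stand 13 mm farther back than shut.
Start: joints at [1.264, 0.507, -0.238, 1.5, 0.126, 1.149, -0.155], TCP at [250.133, -572.753, 248.275] pointing down, gripper open.
Joint ranges: [-3.08, 3.08], [-0.24, 2.05], [-1.43, 1.35], [0, 2.5], [-1.52, 4.66], [0.17, 1.96], [-2.89, 2.89]. Speed limits (rad/s): [2.39, 2.39, 3.14, 3.14, 3.14, 3.14, 3.14].

INTERFACE

Orientations are given as a 3x3 rotation matrix whose columns are the frame's x, y, z axes.
In Python, from station import readout, imaging, ctrl gives the robot as it stands.
- The arm moves only by the tool apply_moves, never from a script. Its argument "commands" is one flat list of numbers, 7 for each row, row after row: the closure, from 0 (fully open) to 1 (shut), then the shift along the tool's x, y, z in cm, then the turn, a rotation vector about the tool's x, y, z in rad. A call has 1 to 12 rows; each row shifts and turns the commanded pose from where the row before left it, along the tool's axes as they then stand; what a row does not reach is not made up. A row lasts 1/8 s, in which the tool goes at most 62.5 mm and 10.7 degrees, less where a joint would pass 70% of its speed; a pose out of reach is approached as far as the arm can. A call with a gripper value outside its range is refused whole. The fingers move at their own pace and stop on an object; "grip_force" is the grip in N (left out, the last holds). Time passes only in rows, so rows that do not move let the fingers close. It gives the time, the measured TCP pose, the force and the opening at its end, in the units of the state.
- readout.state(): the state, without advancing time (a new reading comes with each control period).
- imaging.snapshot(name): name is "scene" or "top"; returns the picture (480x640x3 uint8, red, green, blue); there is no depth.
- imaging.camera_info(name): a dict with "fx", "fy", "cx", "cy" (pixels), "view" (4x4, takes a point from world to camera coordinates). Camera axes: x right, y down, z forward; pixel columns grow to the right and rows downward; lengths in mm; the calibration is good to about 2 mm. A picture is of the moment at which its call begins. camera_info takes no time and is no camera call.
- ctrl.sign_off(): hands the job in, once; it reports no verdict.
The state is a dict: "t": time; "joints": joint angles; "joint_vel": joint speeds; "effort": joint torques, N m; "tool_pos": TCP position; "tcp_rot": TCP orientation; "force": force on the tool from outside, world axes, zero at the start; "moment": the same for the moment, N m; "width": opening from 0.0 (shut) to 1.0 (fully open).
Only numpy, scipy, OpenCV 4.12 (cv2) and the standard library are available. Lean on these libraries where they do the work, as an engineer would, in place of code of your own. Each camera call takes 0.05 s, during which the arm holds its last target. There are 200 camera calls.

## Working session

There is one attempt and no reset: what is moved stays moved. The work goes in short steps, Python scripts to look and compute and a tool call to move; the robot and the scene stay as the last step left them, time stands still between calls to the robot, and variables do not carry over. Pictures are saved under pics/ and viewed, about 8 in all and at most 12, crops included, and the job is handed in when it is done.

Besides the shell and the picture viewer there is one more tool, called after "Request:" as name(argument=value, ...) on one line, values as JSON. apply_moves: Moves the arm, as the interface text tells. Its arguments: {"type":"object","properties":{"commands":{"type":"array"},"grip_force":{"type":"number"}},"required":["commands"]}

```bash
ls; mkdir -p pics; python3 - <<'E'
from station import readout, imaging
import cv2,numpy as np
for n in("scene","top"):
    im=imaging.snapshot(n); cv2.imwrite(f"pics/{n}0.png",im[:,:,::-1])
    c=imaging.camera_info(n); print(n,c["fx"],c["fy"],c["cx"],c["cy"]); print(np.round(np.array(c["view"]),3).tolist())
s=readout.state(); print(s)
E
```

```text
pics
scene 600.5392179182044 600.5392179182044 317.5551620651836 238.74662069659806
[[-0.58, 0.815, 0.015, 290.834], [0.507, 0.375, -0.777, -188.908], [-0.638, -0.443, -0.63, 1817.406], [0.0, 0.0, 0.0, 1.0]]
top 474.71759710118397 474.71759710118397 316.3694786719185 235.83850912832594
[[-0.002, -1.0, -0.006, 16.338], [-0.997, 0.002, -0.076, 525.792], [0.076, 0.006, -0.997, 1110.808], [0.0, 0.0, 0.0, 1.0]]
{'t': 0.1, 'joints': array([ 1.26448969,  0.50822746, -0.23754956,  1.50102475,  0.12569755,
        1.14891845, -0.15481263]), 'joint_vel': array([ 1.42253826e-04, -4.01281585e-03, -1.68080953e-03, -2.23519905e-03,
       -4.69250353e-04, -1.15591543e-03,  6.31517569e-05]), 'effort': array([-5.67469207e-03, -6.21833181e+01, -2.19497569e+00, -2.50204396e+01,
        1.25397960e-02,  7.82059069e-03, -7.18881552e-05]), 'tool_pos': array([ 249.93782898, -572.38460726,  247.53635676]), 'tcp_rot': array([[ 9.16393999e-01,  4.00276914e-01, -6.57071041e-04],
       [ 4.00277452e-01, -9.16392857e-01,  1.44690172e-03],
       [-2.29738552e-05, -1.58894277e-03, -9.99998737e-01]]), 'force': array([-0.35847179,  0.40361888,  0.21451839]), 'moment': array([-0.00894147,  0.00098341,  0.02380121]), 'width': 0.9964010452838742}
```

View pics/top0.png

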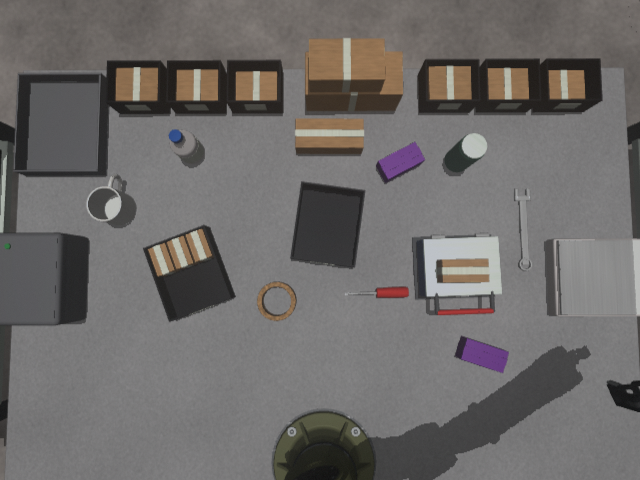

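View pics/scene0.png

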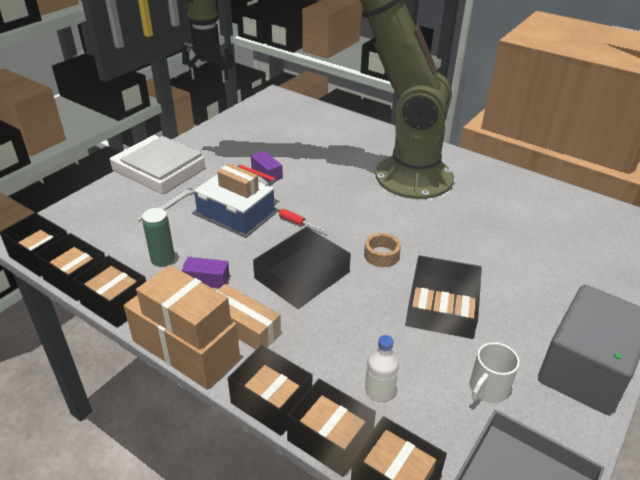

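The top view shows the fixture at about (463,268): carton on the lid at (465,270), red bar at (465,311) towards the robot, and the hinge at row 237. The empty bin is at (328,225) and the stock bin at (189,273), with its cartons at the upper left. The tape, driver, can and purple boxes lie between them.

```bash
cat > h.py <<'E'
from station import readout, imaging, ctrl
import cv2,numpy as np
def ray(n,uv,z):
    c=imaging.camera_info(n);V=np.array(c["view"]);R=V[:3,:3];o=-R.T@V[:3,3]
    uv=np.atleast_2d(np.float64(uv))
    d=np.c_[(uv[:,0]-c["cx"])/c["fx"],(uv[:,1]-c["cy"])/c["fy"],np.ones(len(uv))]@R
    return o+d*((z-o[2])/d[:,2])[:,None]
def proj(n,P):
    c=imaging.camera_info(n);V=np.array(c["view"]);p=np.atleast_2d(P)@V[:3,:3].T+V[:3,3]
    return np.c_[c["fx"]*p[:,0]/p[:,2]+c["cx"],c["fy"]*p[:,1]/p[:,2]+c["cy"]]
def rect(n,mask,z,box):
    m=np.zeros_like(mask);x0,y0,x1,y1=box;m[y0:y1,x0:x1]=mask[y0:y1,x0:x1]
    cs,_=cv2.findContours(m,cv2.RETR_EXTERNAL,cv2.CHAIN_APPROX_NONE);c=max(cs,key=cv2.contourArea)
    P=ray(n,c[:,0]+0.0,z)[:,:2].astype(np.float32)
    (cx,cy),(w,h),a=cv2.minAreaRect(P)
    return [round(float(v),1) for v in(cx,cy,w,h,a)]
def st():
    s=readout.state();print("t",s["t"],"p",s["tool_pos"].round(1),"R",s["tcp_rot"].round(3).tolist(),"F",s["force"].round(1),"w",round(s["width"],3),"q",s["joints"].round(2))
    return s
E
python3 - <<'E'
from h import *
im=cv2.imread("pics/top0.png");hsv=cv2.cvtColor(im,cv2.COLOR_BGR2HSV)
H,S,V=cv2.split(hsv)
u=lambda b:(b*255).astype(np.uint8)
red=u(((H<6)|(H>174))&(S>120)&(V>90));print("bar",rect("top",red,74,(420,295,510,330)))
white=u((S<40)&(V>170));brown=u((H>5)&(H<22)&(S>60)&(V>60))
lid=cv2.morphologyEx(u((white>0)|(brown>0)),cv2.MORPH_CLOSE,np.ones((3,3)))
print("lid",rect("top",lid,78,(405,225,515,330)))
cart=u((brown>0)); cart=cv2.morphologyEx(cart,cv2.MORPH_CLOSE,np.ones((7,7)))
print("carton",rect("top",cart,126,(435,255,495,287)))
dark=u(V<60)
print("empty",rect("top",dark,60,(280,170,375,280)), rect("top",dark,0,(280,170,375,280)))
sb=cv2.morphologyEx(u((V<60)|(brown>0)|(white>0)),cv2.MORPH_CLOSE,np.ones((5,5)))
print("stock",rect("top",sb,60,(135,215,245,330)))
print("stockcartons",rect("top",cv2.morphologyEx(u((brown>0)|(white>0)),cv2.MORPH_CLOSE,np.ones((9,9))),55,(135,215,245,330)))
a=cv2.resize(im[170:345,400:560],None,fx=5,fy=5,interpolation=cv2.INTER_CUBIC)[:600]
b=im[180:330,130:380];cv2.imwrite("pics/crop1.png",np.vstack([cv2.resize(im[225:325,405:515],(660,600))[:600]]))
E
```

```text
bar [352.0, -318.3, 10.2, 123.2, 2.0]
lid [453.0, -312.3, 127.1, 167.5, 2.0]
carton [459.6, -302.1, 98.8, 15.0, 89.9]
empty [549.3, -10.1, 146.7, 179.2, 81.9] [555.4, -11.1, 154.8, 189.0, 81.9]
stock [439.6, 307.1, 178.8, 159.0, 21.0]
stockcartons [485.7, 330.2, 71.7, 136.2, 21.3]
```

View pics/crop1.png

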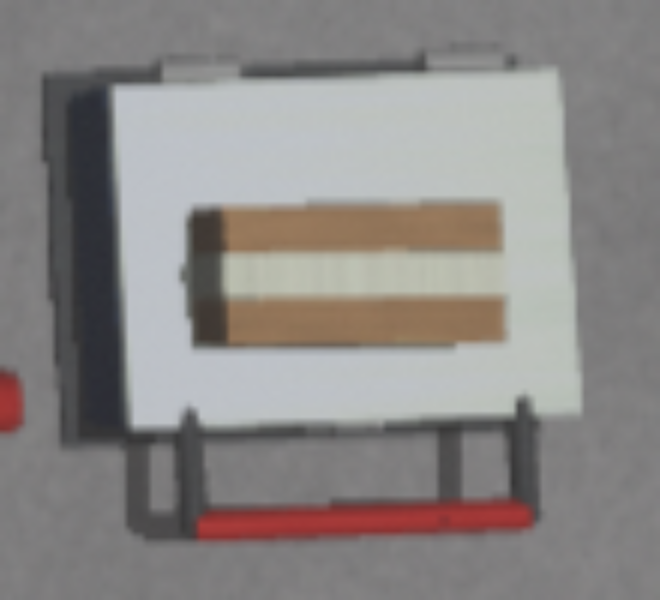

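```bash
cat >> h.py <<'E'
def go(pos,yaw=None,tilt=None):
    """tool-frame turn about z to make jaw axis point along yaw deg, then shift (cm) in that new frame"""
    s=st();R=s["tcp_rot"];a=np.degrees(np.arctan2(R[1,1],R[0,1]))
    if yaw is None: yaw=a
    d=(yaw-a+180)%360-180
    y=np.radians(yaw);Y=np.array([np.cos(y),np.sin(y),0]);Z=np.array([0,0,-1.]);Rn=np.c_[np.cross(Y,Z),Y,Z]
    print("jawyaw",a.round(2),"turn z rad",np.radians(-d).round(4),"shift cm",(Rn.T@(np.array(pos)-s["tool_pos"])/10).round(3), "tilt err(tool)",np.cross(R[:,2],Z)@R)
E
python3 - <<'E'
from h import *
c=np.array([[222,207],[502,203],[505,342],[227,347]],float);c=(c+.5)/6-.5+[405,225]
P=ray("top",c,126);print(P.round(1),P.mean(0))
print([np.linalg.norm(P[i]-P[(i+1)%4]).round(1) for i in range(4)])
e=P[0]-P[1]+P[3]-P[2];print("long yaw",np.degrees(np.arctan2(e[1],e[0])))
go([P.mean(0)[0],P.mean(0)[1],200],np.degrees(np.arctan2(e[1],e[0]))-90)
E
```

```text
[[ 467.1 -254.2  126. ]
 [ 468.3 -354.2  126. ]
 [ 418.8 -353.8  126. ]
 [ 417.2 -254.8  126. ]] [ 442.83463819 -304.234156    126.        ]
[np.float64(100.0), np.float64(49.5), np.float64(98.9), np.float64(49.9)]
long yaw 90.8070730436786
t 0.1 p [ 249.9 -572.4  247.5] R [[0.916, 0.4, -0.001], [0.4, -0.916, 0.001], [-0.0, -0.002, -1.0]] F [-0.4  0.4  0.2] w 0.996 q [ 1.26  0.51 -0.24  1.5   0.13  1.15 -0.15]
jawyaw -66.4 turn z rad -1.1731 shift cm [26.541 19.665  4.754] tilt err(tool) [-1.58894277e-03  2.29738552e-05 -4.69684337e-23]
```

Request:
apply_moves(commands=[0, 0, 0, 0, 0, 0, -0.147, 0, 0, 0, 0, 0, 0, -0.147, 0, 0, 0, 0, 0, 0, -0.147, 0, 0, 0, 0, 0, 0, -0.147, 0, 0, 0, 0, 0, 0, -0.147, 0, 0, 0, 0, 0, 0, -0.147, 0, 0, 0, 0, 0, 0, -0.147, 0, 0, 0, 0, 0, 0, -0.144, 0, 3, 2.2, 0, 0, 0, 0, 0, 3, 2.2, 0, 0, 0, 0, 0, 3, 2.2, 0, 0, 0, 0, 0, 3, 2.2, 0, 0, 0, 0], grip_force=40)

```text
t: 1.6
tool_pos: [336.8, -450.4, 247.9]
tcp_rot: [[-0.014, 1.0, -0.0], [1.0, 0.014, 0.001], [0.001, -0.0, -1.0]]
force: [0.3, 0.6, -0.2]
width: 0.998
```

Request:
apply_moves(commands=[0, 3, 2.2, 0.9, 0, 0, 0, 0, 3, 2.2, 0.9, 0, 0, 0, 0, 3, 2.2, 0.9, 0, 0, 0, 0, 3, 2.2, 0.9, 0, 0, 0, 0, 2.5, 2.0, 1.1, 0, 0, 0, 0, 0, 0, 0, 0, 0, 0])

```text
t: 2.35
tool_pos: [443.6, -302.1, 200.6]
tcp_rot: [[-0.019, 1.0, -0.001], [1.0, 0.019, 0.002], [0.002, -0.0, -1.0]]
force: [-0.7, -0.8, 0.5]
width: 1.001
```

```bash
python3 -c "
from h import *
go([442.8,-304.2,110],0.8)"
```

```text
t 2.35 p [ 443.6 -302.1  200.6] R [[-0.019, 1.0, -0.001], [1.0, 0.019, 0.002], [0.002, -0.0, -1.0]] F [-0.7 -0.8  0.5] w 1.001 q [ 0.95  0.46 -0.58  1.8   0.3   0.97  0.26]
jawyaw 1.08 turn z rad 0.005 shift cm [-0.206 -0.083  9.056] tilt err(tool) [-4.61793644e-04 -2.09148275e-03  1.01770401e-22]
```

Request:
apply_moves(commands=[0, -0.2, -0.1, 3, 0, 0, 0, 0, 0, 0, 3, 0, 0, 0, 0, 0, 0, 2, 0, 0, 0, 0, 0, 0, 1.2, 0, 0, 0, 0, 0, 0, 0, 0, 0, 0, 0.6, 0, 0, 0, 0, 0, 0, 0.6, 0, 0, 0, 0, 0, 0, 0.6, 0, 0, 0, 0, 0, 0, 0.6, 0, 0, 0, 0, 0, 0], grip_force=35)

```text
t: 3.48
tool_pos: [442.1, -307.4, 110.3]
tcp_rot: [[-0.014, 1.0, 0.002], [1.0, 0.014, -0.001], [-0.001, 0.002, -1.0]]
force: [0.3, -0.7, 7.4]
width: 0.58
```

Request:
apply_moves(commands=[0.6, 0, 0, 0, 0, 0, 0, 0.6, 0, 0, 0, 0, 0, 0, 0.6, 0, 0, 0, 0, 0, 0, 0.6, 0, 0, -1, 0, 0, 0, 0.6, 0, 0, -3, 0, 0, 0, 0.6, 0, 0, -4, 0, 0, 0, 0.6, 0, 0, 0, 0, 0, 0])

```text
t: 4.35
tool_pos: [442.9, -307.5, 192.4]
tcp_rot: [[-0.014, 1.0, 0.004], [1.0, 0.014, -0.003], [-0.003, 0.004, -1.0]]
force: [0.2, -0.5, -1.5]
width: 0.583
```

```bash
python3 -c "
from h import *
go([405.3,298.8,190],21)"
```

```text
t 4.35 p [ 442.9 -307.5  192.4] R [[-0.014, 1.0, 0.004], [1.0, 0.014, -0.003], [-0.003, 0.004, -1.0]] F [ 0.2 -0.5 -1.5] w 0.583 q [ 0.95  0.47 -0.58  1.81  0.31  0.95  0.26]
jawyaw 0.8 turn z rad -0.3526 shift cm [57.954 18.22   0.24 ] tilt err(tool) [ 4.41053286e-03  3.04811115e-03 -3.33413601e-22]
```

Request:
apply_moves(commands=[0.6, 0, 0, 0, 0, 0, -0.118, 0.6, 0, 0, 0, 0, 0, -0.118, 0.6, 0, 0, 0, 0, 0, -0.117, 0.6, 2, 0.6, 0, 0, 0, 0, 0.6, 4, 1.3, 0, 0, 0, 0, 0.6, 4.2, 1.3, 0, 0, 0, 0, 0.6, 4.2, 1.3, 0, 0, 0, 0, 0.6, 4.2, 1.3, 0, 0, 0, 0, 0.6, 4.2, 1.3, 0, 0, 0, 0, 0.6, 4.2, 1.3, 0, 0, 0, 0, 0.6, 4.2, 1.3, 0, 0, 0, 0, 0.6, 4.2, 1.3, 0, 0, 0, 0])

```text
t: 5.85
tool_pos: [415.5, 64.9, 189.1]
tcp_rot: [[-0.357, 0.934, -0.001], [0.934, 0.357, -0.0], [-0.0, -0.001, -1.0]]
force: [-0.1, -0.3, -1.3]
width: 0.579
```

Request:
apply_moves(commands=[0.6, 4.2, 1.3, 0, 0, 0, 0, 0.6, 4.2, 1.3, 0, 0, 0, 0, 0.6, 4.2, 1.3, 0, 0, 0, 0, 0.6, 4.2, 1.3, 0, 0, 0, 0, 0.6, 3.5, 1.2, 0, 0, 0, 0, 0.6, 1.5, 0.7, 0, 0, 0, 0, 0.6, 0, 0, 0, 0, 0, 0, 0.6, 0, 0, 0, 0, 0, 0])

```text
t: 6.85
tool_pos: [405.0, 290.1, 188.9]
tcp_rot: [[-0.357, 0.934, -0.001], [0.934, 0.357, -0.002], [-0.001, -0.001, -1.0]]
force: [-0.2, -0.4, -1.6]
width: 0.581
```

```bash
python3 - <<'E'
from h import *
go([405.3,298.8,36],21)
im=imaging.snapshot("top")[:,:,::-1];cv2.imwrite("pics/c2.png",cv2.resize(im[200:340,100:290],(760,560)))
im=imaging.snapshot("scene")[:,:,::-1];cv2.imwrite("pics/s2.png",im)
E
```

```text
t 6.85 p [405.  290.1 188.9] R [[-0.357, 0.934, -0.001], [0.934, 0.357, -0.002], [-0.001, -0.001, -1.0]] F [-0.2 -0.4 -1.6] w 0.581 q [-0.15  0.45 -0.74  1.91  0.37  0.93 -0.71]
jawyaw 20.92 turn z rad -0.0013 shift cm [ 0.804  0.338 15.293] tilt err(tool) [-1.20288584e-03  1.44682525e-03 -8.69010648e-24]
```

View pics/s2.png

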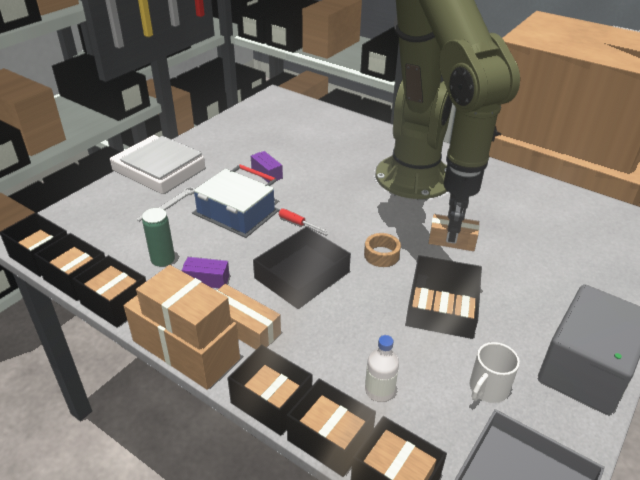

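The scene view shows the carton held level at (455,232), above the free side of the stock bin, whose cartons are at (443,302). The bystanders are untouched.

Request:
apply_moves(commands=[0.6, 0.8, 0.3, 2, 0, 0, 0, 0.6, 0, 0, 3.5, 0, 0, 0, 0.6, 0, 0, 3.5, 0, 0, 0, 0.6, 0, 0, 2.5, 0, 0, 0, 0.6, 0, 0, 1.5, 0, 0, 0, 0.6, 0, 0, 0.8, 0, 0, 0, 0.6, 0, 0, 0.5, 0, 0, 0, 0.6, 0, 0, 0.4, 0, 0, 0, 0.6, 0, 0, 0.2, 0, 0, 0, 0.6, 0, 0, 0, 0, 0, 0])

```text
t: 8.2
tool_pos: [405.1, 300.4, 40.4]
tcp_rot: [[-0.359, 0.933, 0.0], [0.933, 0.359, 0.0], [0.0, 0.0, -1.0]]
force: [0.3, -0.9, -1.4]
width: 0.582
```

Request:
apply_moves(commands=[0.6, 0, 0, 0.2, 0, 0, 0, 0.6, 0, 0, 0.15, 0, 0, 0, 0.6, 0, 0, 0, 0, 0, 0])

```text
t: 8.57
tool_pos: [405.1, 300.3, 36.7]
tcp_rot: [[-0.359, 0.933, -0.0], [0.933, 0.359, -0.0], [-0.0, -0.0, -1.0]]
force: [-0.3, 0.3, -0.7]
width: 0.58
```

Request:
apply_moves(commands=[0.6, 0, 0, 0.1, 0, 0, 0, 0.6, 0, 0, 0, 0, 0, 0])

```text
t: 8.82
tool_pos: [405.1, 300.4, 36.3]
tcp_rot: [[-0.359, 0.933, 0.001], [0.933, 0.359, -0.0], [-0.0, 0.0, -1.0]]
force: [-1.5, -1.9, 5.8]
width: 0.579
```

Contact with the floor. Open slightly and rise.

Request:
apply_moves(commands=[0.38, 0, 0, 0, 0, 0, 0, 0.3, 0, 0, 0, 0, 0, 0, 0.3, 0, 0, 0, 0, 0, 0, 0.3, 0, 0, -1, 0, 0, 0, 0.3, 0, 0, -2.5, 0, 0, 0, 0.3, 0, 0, -4, 0, 0, 0, 0.3, 0, 0, -4, 0, 0, 0, 0.5, 0, 0, -3, 0, 0, 0, 0.65, 0, 0, 0, 0, 0, 0])

```text
t: 9.95
tool_pos: [405.8, 301.3, 183.5]
tcp_rot: [[-0.359, 0.933, 0.004], [0.933, 0.359, 0.003], [0.001, 0.005, -1.0]]
force: [-0.6, -0.2, -1.6]
width: 0.354
```

```bash
python3 - <<'E'
from h import *
go([352.0,-318.3,150],2.5)
im=imaging.snapshot("scene")[:,:,::-1];cv2.imwrite("pics/s3.png",cv2.resize(im[220:350,350:520],(785,600)))
E
```

```text
t 9.95 p [405.8 301.3 183.5] R [[-0.359, 0.933, 0.004], [0.933, 0.359, 0.003], [0.001, 0.005, -1.0]] F [-0.6 -0.2 -1.6] w 0.354 q [-0.17  0.46 -0.75  1.9   0.39  0.92 -0.74]
jawyaw 21.01 turn z rad 0.3231 shift cm [-61.665  -8.08    3.347] tilt err(tool) [ 4.56761551e-03 -1.09387809e-03 -1.33454121e-22]
```

View pics/s3.png

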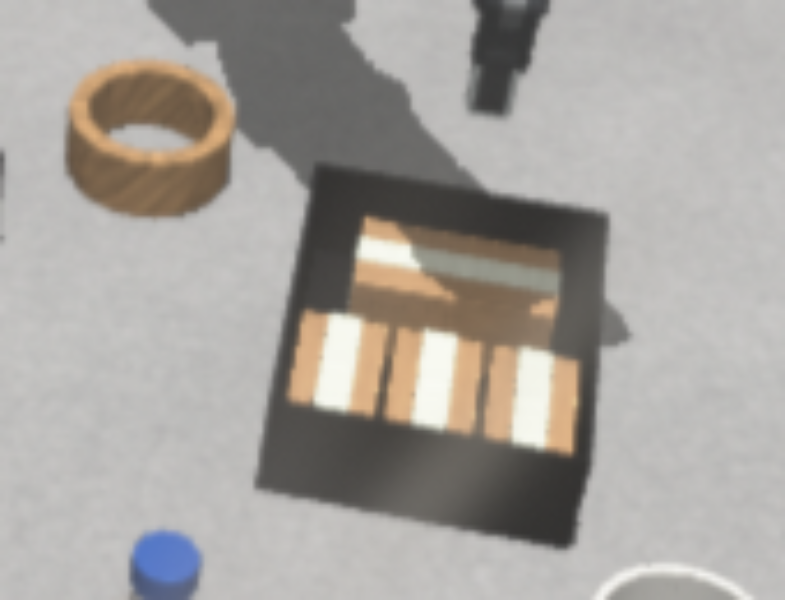

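The crop shows the carton flat on the bin floor at about (455,270), beside the three cartons, with its band on top. Next is the bar.

Request:
apply_moves(commands=[0.68, 0, 0, 0, 0, 0, 0.108, 0.68, 0, 0, 0, 0, 0, 0.108, 0.68, 0, 0, 0, 0, 0, 0.107, 0.68, -2.5, 0.1, 0, 0, 0, 0, 0.68, -4.6, 0.2, 0, 0, 0, 0, 0.68, -4.6, 0.2, 0, 0, 0, 0, 0.68, -4.6, 0.2, 0, 0, 0, 0, 0.68, -4.6, 0.2, 0, 0, 0, 0, 0.68, -4.6, 0.1, 0, 0, 0, 0, 0.68, -4.7, 0.1, 0, 0, 0, 0, 0.68, -4.1, -1.2, 0, 0, 0, 0, 0.68, -4.1, -1.2, 0, 0, 0, 0], grip_force=30)

```text
t: 11.5
tool_pos: [407.9, -85.2, 179.9]
tcp_rot: [[-0.044, 0.999, -0.002], [0.999, 0.044, 0.001], [0.001, -0.002, -1.0]]
force: [0.4, 0.0, 0.4]
width: 0.322
```

Request:
apply_moves(commands=[0.68, -4.1, -1.2, 0, 0, 0, 0, 0.68, -4.1, -1.2, 0, 0, 0, 0, 0.68, -4.1, -1.2, 0, 0, 0, 0, 0.68, -4.1, -1.2, 0, 0, 0, 0, 0.68, -3.6, -1.0, 1, 0, 0, 0, 0.68, -2.0, -0.8, 1, 0, 0, 0, 0.68, 0, 0, 1, 0, 0, 0, 0.68, 0, 0, 0, 0, 0, 0])

```text
t: 12.5
tool_pos: [352.7, -304.7, 149.8]
tcp_rot: [[-0.046, 0.999, -0.001], [0.999, 0.046, 0.002], [0.002, -0.001, -1.0]]
force: [0.7, 0.7, 0.0]
width: 0.324
```

```bash
python3 - <<'E'
from h import *
go([352,-318.3,74],2.5)
im=imaging.snapshot("top")
H,S,V=cv2.split(cv2.cvtColor(im,cv2.COLOR_RGB2HSV));u=lambda b:(b*255).astype(np.uint8)
red=u(((H<6)|(H>174))&(S>120)&(V>60))
m=np.zeros_like(red);m[300:325,420:510]=red[300:325,420:510]
ys,xs=np.where(m);P=ray("top",np.c_[xs,ys],74);print("bar pts",P[:,:2].mean(0),P[:,1].min(),P[:,1].max(),np.polyfit(P[:,1],P[:,0],1))
white=u((S<40)&(V>150));print("lid",rect("top",cv2.morphologyEx(white,cv2.MORPH_CLOSE,np.ones((5,5))),78,(405,225,515,310)))
im2=imaging.snapshot("scene")
cv2.imwrite("pics/b4.png",np.hstack([cv2.resize(im[220:330,400:520],(400,367),interpolation=cv2.INTER_CUBIC),cv2.resize(im2[130:240,160:280],(400,367),interpolation=cv2.INTER_CUBIC)])[:,:,::-1])
E
```

```text
t 12.5 p [ 352.7 -304.7  149.8] R [[-0.046, 0.999, -0.001], [0.999, 0.046, 0.002], [0.002, -0.001, -1.0]] F [0.7 0.7 0. ] w 0.324 q [ 1.06  0.42 -0.56  2.04  0.31  0.77  0.36]
jawyaw 2.62 turn z rad 0.0022 shift cm [-1.36  -0.126  7.583] tilt err(tool) [-1.26002605e-03 -2.36059150e-03  4.25554640e-23]
bar pts [ 350.32523441 -291.94937428] -328.3276163204982 -256.83437863301566 [-3.46526206e-02  3.40208424e+02]
lid [454.9, -312.4, 134.0, 168.8, 1.7]
```

View pics/b4.png

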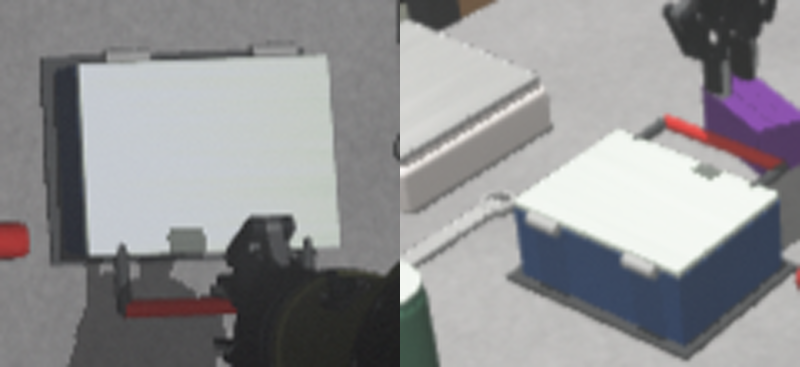

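The bar lies at about x 351.5 mm with slope 2°, and the fingers straddle its line. The purple box is well clear. Descending now.

Request:
apply_moves(commands=[0.68, -1.1, -0.1, 1.5, 0, 0, 0, 0.68, 0, 0, 2, 0, 0, 0, 0.68, 0, 0, 2, 0, 0, 0, 0.68, 0, 0, 1.2, 0, 0, 0, 0.68, 0, 0, 0.8, 0, 0, 0, 0.68, 0, 0, 0.2, 0, 0, 0, 0.68, 0, 0, 0, 0, 0, 0], grip_force=25)

```text
t: 13.48
tool_pos: [352.4, -317.7, 74.0]
tcp_rot: [[-0.044, 0.999, 0.0], [0.999, 0.044, -0.0], [-0.0, 0.0, -1.0]]
force: [-0.4, 0.4, 0.0]
width: 0.318
```

Request:
apply_moves(commands=[1, 0, 0, 0, 0, 0, 0, 1, 0, 0, 0, 0, 0, 0, 1, 0, 0, 0, 0, 0, 0, 1, 0, 0, 0, 0, 0, 0])

```text
t: 13.98
tool_pos: [354.1, -317.7, 74.4]
tcp_rot: [[-0.045, 0.999, 0.004], [0.999, 0.045, -0.001], [-0.001, 0.004, -1.0]]
force: [5.1, 0.3, -1.4]
width: 0.129
```

```bash
python3 - <<'E'
from h import *
s=st()
# arc in fixture frame; closed bar->hinge 161 along fixture x; rows: tool y ~ fixture x, tool z down
a=np.r_[0:1.91:0.1];x=161*(1-np.cos(a));z=161*np.sin(a)
print(np.c_[a[1:],np.diff(x)/10,-np.diff(z)/10].round(2).tolist())
E
```

```text
t 13.975 p [ 354.1 -317.7   74.4] R [[-0.045, 0.999, 0.004], [0.999, 0.045, -0.001], [-0.001, 0.004, -1.0]] F [ 5.1  0.3 -1.4] w 0.129 q [ 1.    0.54 -0.47  2.1   0.43  0.58  0.27]
[[0.1, 0.08, -1.61], [0.2, 0.24, -1.59], [0.3, 0.4, -1.56], [0.4, 0.55, -1.51], [0.5, 0.7, -1.45], [0.6, 0.84, -1.37], [0.7, 0.97, -1.28], [0.8, 1.1, -1.18], [0.9, 1.21, -1.06], [1.0, 1.31, -0.94], [1.1, 1.4, -0.8], [1.2, 1.47, -0.66], [1.3, 1.53, -0.51], [1.4, 1.57, -0.35], [1.5, 1.6, -0.19], [1.6, 1.61, -0.03], [1.7, 1.6, 0.13], [1.8, 1.58, 0.29], [1.9, 1.55, 0.44]]
```

Gripped: the width is about 11 mm on the 12 mm bar. Swinging the lid.

Request:
apply_moves(commands=[1, 0, 0.22, -1.61, 0, 0, 0, 1, 0, 0.24, -1.59, 0, 0, 0, 1, 0, 0.4, -1.56, 0, 0, 0, 1, 0, 0.55, -1.51, 0, 0, 0, 1, 0, 0.7, -1.45, 0, 0, 0, 1, 0, 0, 0, 0, 0, 0])

```text
t: 14.72
tool_pos: [372.4, -317.1, 151.5]
tcp_rot: [[-0.043, 0.999, -0.001], [0.999, 0.043, -0.001], [-0.001, -0.001, -1.0]]
force: [-2.3, -1.9, -0.4]
width: 0.13
```

Request:
apply_moves(commands=[1, 0, 0.84, -1.37, 0, 0, 0, 1, 0, 0.97, -1.28, 0, 0, 0, 1, 0, 1.1, -1.18, 0, 0, 0, 1, 0, 1.21, -1.06, 0, 0, 0, 1, 0, 1.31, -0.94, 0, 0, 0, 1, 0, 1.4, -0.8, 0, 0, 0, 1, 0, 1.47, -0.66, 0, 0, 0, 1, 0, 0, 0, 0, 0, 0])

```text
t: 15.72
tool_pos: [456.0, -314.2, 226.0]
tcp_rot: [[-0.043, 0.999, 0.0], [0.999, 0.043, -0.004], [-0.004, 0.0, -1.0]]
force: [-9.6, -0.0, 20.8]
width: 0.124
```

Request:
apply_moves(commands=[1, 0, 1.53, -0.51, 0, 0, 0, 1, 0, 1.57, -0.35, 0, 0, 0, 1, 0, 1.6, -0.19, 0, 0, 0, 1, 0, 1.61, -0.03, 0, 0, 0, 1, 0, 1.6, 0.13, 0, 0, 0, 1, 0, 1.58, 0.29, 0, 0, 0, 1, 0, 1.55, 0.44, 0, 0, 0, 1, 0, 0, 0, 0, 0, 0])

```text
t: 16.73
tool_pos: [567.5, -310.1, 225.0]
tcp_rot: [[-0.043, 0.999, 0.001], [0.999, 0.043, -0.002], [-0.002, 0.0, -1.0]]
force: [1.2, -6.9, 2.1]
width: 0.126
```

Request:
apply_moves(commands=[1, 0, 0.75, 0.27, 0, 0, 0, 1, 0, 0.7, 0.32, 0, 0, 0, 1, 0, 0, 0, 0, 0, 0, 0.6, 0, 0, 0, 0, 0, 0, 0.4, 0, 0, 0, 0, 0, 0, 0.4, 0, 0, 0, 0, 0, 0, 0.4, 0, 0, -1.5, 0, 0, 0, 0.4, 0, 0, -3, 0, 0, 0, 0.4, 0, 0, -3, 0, 0, 0, 0.4, 0, -2, -1, 0, 0, 0, 0.4, 0, -4, 0, 0, 0, 0, 0.4, 0, 0, 0, 0, 0, 0])

```text
t: 18.23
tool_pos: [517.3, -311.3, 305.6]
tcp_rot: [[-0.041, 0.999, -0.002], [0.999, 0.041, -0.002], [-0.002, -0.002, -1.0]]
force: [0.3, -0.3, 0.4]
width: 0.602
```

Request:
apply_moves(commands=[0.4, -4, -4, 0, 0, 0, 0, 0.4, -4, -4, 0, 0, 0, 0, 0.4, -4, -4, 0, 0, 0, 0, 0.4, -4, -4, 0, 0, 0, 0, 0.4, 0, 0, 0, 0, 0, 0])

```text
t: 18.85
tool_pos: [363.1, -481.4, 304.2]
tcp_rot: [[-0.035, 0.999, -0.003], [0.999, 0.035, -0.001], [-0.001, -0.003, -1.0]]
force: [1.0, 0.3, -0.9]
width: 0.598
```

```bash
python3 - <<'E'
from h import *
st()
im=imaging.snapshot("top")
im2=imaging.snapshot("scene")
cv2.imwrite("pics/t5.png",im[:,:,::-1])
cv2.imwrite("pics/b5.png",np.hstack([cv2.resize(im[180:330,390:540],(400,400),interpolation=cv2.INTER_CUBIC),cv2.resize(im2[110:260,150:300],(400,400),interpolation=cv2.INTER_CUBIC)])[:,:,::-1])
E
```

```text
t 18.85 p [ 363.1 -481.4  304.2] R [[-0.035, 0.999, -0.003], [0.999, 0.035, -0.001], [-0.001, -0.003, -1.0]] F [ 1.   0.3 -0.9] w 0.598 q [ 1.22  0.47 -0.55  1.46  0.25  1.28  0.68]
```

View pics/b5.png

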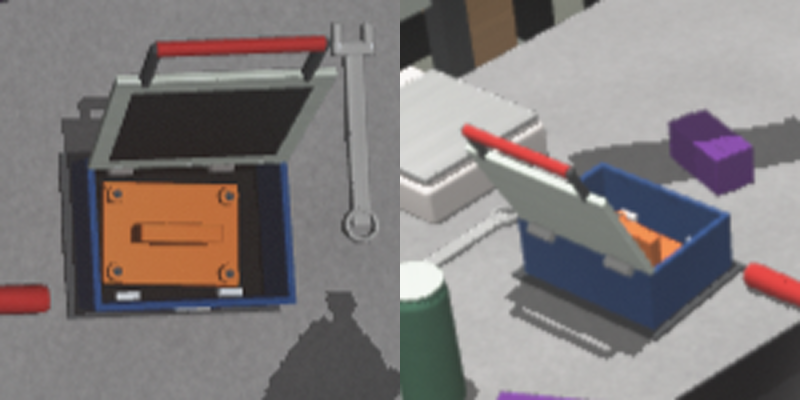

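The crop shows the lid resting past vertical. The orange part's plate spans about (103..240, 182..287), with its rib and its long side running along world y. I'll measure it next.

```bash
python3 - <<'E'
from h import *
im=cv2.imread("pics/t5.png");H,S,V=cv2.split(cv2.cvtColor(im,cv2.COLOR_BGR2HSV));u=lambda b:(b*255).astype(np.uint8)
o=u((H>4)&(H<22)&(S>120)&(V>70));o=cv2.morphologyEx(o,cv2.MORPH_CLOSE,np.ones((5,5)))
r=rect("top",o,24,(420,240,490,295));print("plate",r)
# rib top: outline from crop corners (crop px -> image), z 58
c=np.array([[145,222],[222,222],[222,241],[145,241]])/400*150+[390,180]-.3
print("rib top",ray("top",c,58).round(1).tolist(),ray("top",c,58).mean(0))
# opening of fixture rim at z=70 (inner corners guess) from blue mask
b=u((H>100)&(H<130)&(S>100)&(V>60));print("blue",rect("top",cv2.morphologyEx(b,cv2.MORPH_CLOSE,np.ones((5,5))),70,(405,230,515,310)))
cv2.imwrite("pics/p6.png",cv2.resize(im[235:300,415:505],(810,585),interpolation=cv2.INTER_CUBIC)[:, :800])
E
```

```text
plate [450.4, -307.8, 120.4, 91.2, 88.4]
rib top [[460.0, -277.1, 58.0], [459.9, -343.1, 58.0], [443.6, -342.6, 58.0], [443.7, -276.8, 58.0]] [ 451.81028599 -309.91529351   58.        ]
blue [447.1, -312.2, 118.5, 169.3, 2.0]
```

View pics/p6.png

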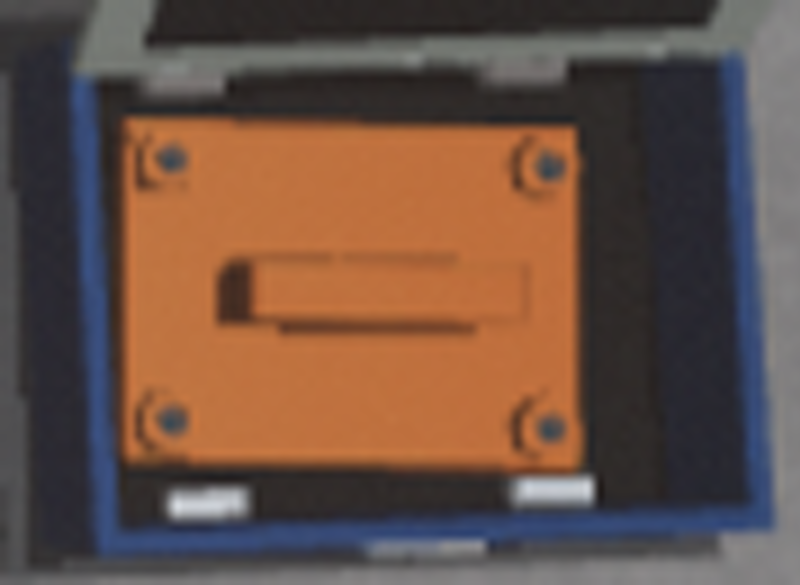

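```bash
python3 -c "
from h import *
go([450.8,-308.5,130],-1.6)"
```

```text
t 18.95 p [ 367.7 -477.1  304.8] R [[-0.042, 0.999, 0.0], [0.999, 0.042, 0.001], [0.001, 0.0, -1.0]] F [0.7 0.7 0.2] w 0.602 q [ 1.22  0.47 -0.56  1.46  0.25  1.28  0.68]
jawyaw 2.43 turn z rad 0.0703 shift cm [17.087  7.833 17.484] tilt err(tool) [ 1.81982997e-04 -9.54278170e-04 -3.23431043e-24]
```

Request:
apply_moves(commands=[0.5, 0, 0, 0, 0, 0, 0.07, 0.5, 3.4, 1.6, 0, 0, 0, 0, 0.5, 3.4, 1.6, 0, 0, 0, 0, 0.5, 3.4, 1.6, 0, 0, 0, 0, 0.5, 3.4, 1.6, 0, 0, 0, 0, 0.5, 3.4, 1.4, 1.5, 0, 0, 0, 0.5, 0, 0, 4, 0, 0, 0, 0.5, 0, 0, 4, 0, 0, 0, 0.5, 0, 0, 4, 0, 0, 0, 0.5, 0, 0, 3, 0, 0, 0, 0.5, 0, 0, 1, 0, 0, 0, 0.5, 0, 0, 0, 0, 0, 0], grip_force=40)

```text
t: 20.45
tool_pos: [451.2, -308.1, 130.4]
tcp_rot: [[0.024, 1.0, -0.0], [1.0, -0.024, 0.001], [0.001, -0.0, -1.0]]
force: [0.9, -0.1, 0.8]
width: 0.497
```

```bash
python3 -c "
from h import *
go([450.8,-308.5,47],-1.6)"
```

```text
t 20.45 p [ 451.2 -308.1  130.4] R [[0.024, 1.0, -0.0], [1.0, -0.024, 0.001], [0.001, -0.0, -1.0]] F [ 0.9 -0.1  0.8] w 0.497 q [ 0.89  0.55 -0.51  1.86  0.36  0.82  0.17]
jawyaw -1.39 turn z rad 0.0036 shift cm [-0.038 -0.041  8.337] tilt err(tool) [-1.85850831e-05 -6.37150893e-04  1.15892678e-25]
```

Request:
apply_moves(commands=[0.5, 0, 0, 3, 0, 0, 0, 0.5, 0, 0, 2.5, 0, 0, 0, 0.5, 0, 0, 1.5, 0, 0, 0, 0.5, 0, 0, 1.0, 0, 0, 0, 0.5, 0, 0, 0.3, 0, 0, 0, 0.5, 0, 0, 0, 0, 0, 0])

```text
t: 21.2
tool_pos: [450.9, -309.2, 47.6]
tcp_rot: [[0.026, 1.0, 0.001], [1.0, -0.026, -0.0], [-0.0, 0.001, -1.0]]
force: [0.3, 0.1, 0.3]
width: 0.501
```

Request:
apply_moves(commands=[0.7, 0, 0, 0, 0, 0, 0, 0.9, 0, 0, 0, 0, 0, 0, 1, 0, 0, 0, 0, 0, 0, 1, 0, 0, 0, 0, 0, 0, 1, 0, 0, 0, 0, 0, 0])

```text
t: 21.82
tool_pos: [451.4, -309.4, 47.9]
tcp_rot: [[0.026, 1.0, 0.002], [1.0, -0.026, -0.001], [-0.001, 0.002, -1.0]]
force: [1.5, -0.1, 5.6]
width: 0.178
```

Rib gripped at about 15 mm. Lifting straight up.

Request:
apply_moves(commands=[1, 0, 0, -0.5, 0, 0, 0, 1, 0, 0, -1.5, 0, 0, 0, 1, 0, 0, -2.5, 0, 0, 0, 1, 0, 0, -3, 0, 0, 0, 1, 0, 0, -3.5, 0, 0, 0, 1, 0, 0, -3, 0, 0, 0, 1, 0, 0, -1.5, 0, 0, 0, 1, 0, 0, 0, 0, 0, 0], grip_force=60)

```text
t: 22.82
tool_pos: [450.4, -309.3, 202.9]
tcp_rot: [[0.027, 1.0, 0.0], [1.0, -0.027, -0.001], [-0.001, 0.0, -1.0]]
force: [0.6, -0.4, -3.1]
width: 0.179
```

```bash
python3 - <<'E'
from h import *
im=cv2.imread("pics/t5.png");V=im.max(2);u=lambda b:(b*255).astype(np.uint8)
for t in(60,70,80):
    d=u(V<t);print("empty",t,rect("top",d,60,(280,170,375,280)))
print("exp corners err")
go([549.3,-10.1,200],81.9)
E
```

```text
empty 60 [549.3, -9.7, 145.8, 178.8, 81.8]
empty 70 [548.9, -10.3, 147.6, 180.8, 81.8]
empty 80 [547.4, -10.0, 148.9, 184.5, 81.9]
exp corners err
t 22.825 p [ 450.4 -309.3  202.9] R [[0.027, 1.0, 0.0], [1.0, -0.027, -0.001], [-0.001, 0.0, -1.0]] F [ 0.6 -0.4 -3.1] w 0.179 q [ 0.93  0.46 -0.56  1.77  0.29  0.98  0.23]
jawyaw -1.52 turn z rad -1.456 shift cm [-5.576 31.013  0.285] tilt err(tool) [ 4.68471247e-04  8.27672841e-04 -4.09915932e-24]
```

Request:
apply_moves(commands=[1, 0, 0, 0, 0, 0, -0.162, 1, 0, 0, 0, 0, 0, -0.162, 1, 0, 0, 0, 0, 0, -0.162, 1, 0, 0, 0, 0, 0, -0.162, 1, 0, 0, 0, 0, 0, -0.162, 1, 0, 0, 0, 0, 0, -0.162, 1, 0, 0, 0, 0, 0, -0.162, 1, 0, 0, 0, 0, 0, -0.162, 1, 0, 0, 0, 0, 0, -0.16, 1, -0.4, 2.5, 0, 0, 0, 0, 1, -0.7, 3.8, 0, 0, 0, 0, 1, -0.7, 3.8, 0, 0, 0, 0])

```text
t: 24.32
tool_pos: [481.8, -210.8, 200.6]
tcp_rot: [[-0.99, 0.141, -0.003], [0.141, 0.99, 0.001], [0.003, 0.001, -1.0]]
force: [0.0, 0.7, -3.9]
width: 0.176
```

Request:
apply_moves(commands=[1, -0.7, 3.8, 0, 0, 0, 0, 1, -0.7, 3.8, 0, 0, 0, 0, 1, -0.7, 3.8, 0, 0, 0, 0, 1, -0.7, 3.8, 0, 0, 0, 0, 1, -0.6, 3.4, 0, 0, 0, 0, 1, -0.4, 2.3, 0, 0, 0, 0, 1, 0, 0, 0, 0, 0, 0, 1, 0, 0, 0, 0, 0, 0])

```text
t: 25.32
tool_pos: [548.8, -11.0, 201.0]
tcp_rot: [[-0.99, 0.141, -0.002], [0.141, 0.99, -0.001], [0.002, -0.001, -1.0]]
force: [0.4, -0.5, -2.7]
width: 0.176
```

```bash
python3 - <<'E'
from h import *
go([549,-10,40],81.9)
im=imaging.snapshot("top")
im2=imaging.snapshot("scene")
cv2.imwrite("pics/b7.png",np.hstack([cv2.resize(im[150:300,250:400],(400,400)),cv2.resize(im2[130:330,200:400],(400,400))])[:,:,::-1])
E
```

```text
t 25.325 p [548.8 -11.  201. ] R [[-0.99, 0.141, -0.002], [0.141, 0.99, -0.001], [0.002, -0.001, -1.0]] F [ 0.4 -0.5 -2.7] w 0.176 q [ 0.56  0.56 -0.93  1.77  0.5   1.08  0.89]
jawyaw 81.92 turn z rad 0.0003 shift cm [-6.0000e-03  9.8000e-02  1.6099e+01] tilt err(tool) [-1.02016882e-03 -2.34214471e-03  5.52717152e-23]
```

View pics/b7.png

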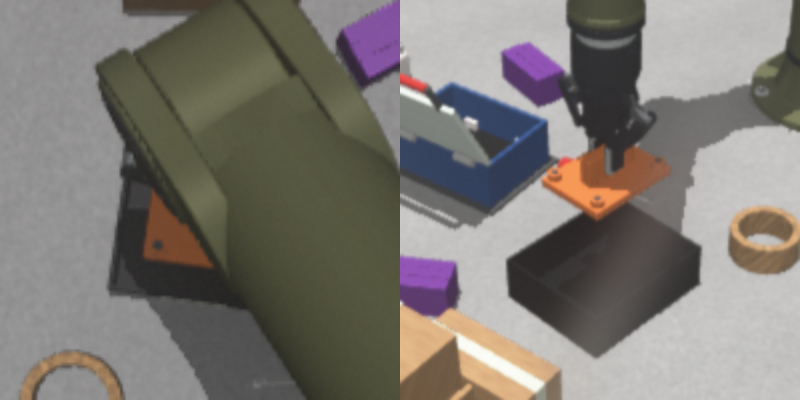

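The part hangs level over the empty bin, with margins all round, and the lid is still open. Lowering it.

Request:
apply_moves(commands=[1, 0, 0.1, 2, 0, 0, 0, 1, 0, 0, 3.5, 0, 0, 0, 1, 0, 0, 3.5, 0, 0, 0, 1, 0, 0, 2.5, 0, 0, 0, 1, 0, 0, 1.8, 0, 0, 0, 1, 0, 0, 1.2, 0, 0, 0, 1, 0, 0, 0.7, 0, 0, 0, 1, 0, 0, 0.4, 0, 0, 0, 1, 0, 0, 0.2, 0, 0, 0, 1, 0, 0, 0, 0, 0, 0])

```text
t: 26.68
tool_pos: [549.9, -9.0, 44.4]
tcp_rot: [[-0.99, 0.14, 0.0], [0.14, 0.99, -0.0], [-0.0, -0.0, -1.0]]
force: [0.4, 0.0, -2.9]
width: 0.176
```

Request:
apply_moves(commands=[1, 0, 0, 0.1, 0, 0, 0, 1, 0, 0, 0, 0, 0, 0])

```text
t: 26.92
tool_pos: [549.8, -9.1, 43.3]
tcp_rot: [[-0.99, 0.14, 0.0], [0.14, 0.99, -0.0], [-0.0, 0.0, -1.0]]
force: [-0.6, -0.5, -2.9]
width: 0.176
```

Request:
apply_moves(commands=[1, 0, 0, 0.15, 0, 0, 0, 1, 0, 0, 0.1, 0, 0, 0, 1, 0, 0, 0, 0, 0, 0])

```text
t: 27.3
tool_pos: [549.6, -9.1, 40.6]
tcp_rot: [[-0.99, 0.14, -0.0], [0.14, 0.99, 0.0], [0.0, -0.0, -1.0]]
force: [-0.4, -0.4, -2.9]
width: 0.174
```

Request:
apply_moves(commands=[1, 0, 0, 0.1, 0, 0, 0, 1, 0, 0, 0, 0, 0, 0])

```text
t: 27.55
tool_pos: [549.8, -9.0, 40.0]
tcp_rot: [[-0.99, 0.14, 0.0], [0.14, 0.99, -0.0], [-0.0, -0.0, -1.0]]
force: [-1.1, -1.0, 2.1]
width: 0.175
```

Request:
apply_moves(commands=[0.75, 0, 0, 0, 0, 0, 0, 0.6, 0, 0, 0, 0, 0, 0, 0.6, 0, 0, 0, 0, 0, 0, 0.6, 0, 0, -1, 0, 0, 0, 0.6, 0, 0, -2.5, 0, 0, 0, 0.6, 0, 0, -4, 0, 0, 0, 0.6, 0, 0, -4, 0, 0, 0, 0.6, 0, 0, -4, 0, 0, 0, 0.6, 0, 0, -3, 0, 0, 0, 0.6, 4, -2, 0, 0, 0, 0, 0.6, 4, -3, 0, 0, 0, 0, 0.6, 2, -3, 0, 0, 0, 0])

```text
t: 29.05
tool_pos: [437.3, -74.3, 225.2]
tcp_rot: [[-0.99, 0.139, -0.001], [0.139, 0.99, -0.001], [0.0, -0.001, -1.0]]
force: [0.1, -0.9, -0.1]
width: 0.403
```

Request:
apply_moves(commands=[0.6, 0, -4, 0, 0, 0, 0, 0.6, 0, -4, 0, 0, 0, 0, 0.6, 0, -4, 0, 0, 0, 0, 0.6, 0, -4, 0, 0, 0, 0, 0.6, 0, 0, 0, 0, 0, 0, 0.6, 0, 0, 0, 0, 0, 0])

```text
t: 29.8
tool_pos: [417.1, -231.8, 225.1]
tcp_rot: [[-0.99, 0.14, 0.0], [0.14, 0.99, 0.0], [-0.0, 0.0, -1.0]]
force: [-0.1, 0.4, -1.0]
width: 0.402
```

```bash
python3 - <<'E'
from h import *
st()
im=imaging.snapshot("top")[:,:,::-1].copy()
im2=imaging.snapshot("scene")[:,:,::-1]
H,S,V=cv2.split(cv2.cvtColor(im,cv2.COLOR_BGR2HSV));u=lambda b:(b*255).astype(np.uint8)
o=u((H>4)&(H<22)&(S>120)&(V>50));o=cv2.morphologyEx(o,cv2.MORPH_CLOSE,np.ones((5,5)))
print("plate",rect("top",o,16,(285,180,370,270)))
cv2.imwrite("pics/f8.png",np.vstack([np.hstack([im[150:350,100:500],im2[100:300,100:500]]),np.hstack([im2[200:400,250:650][:,:390],np.zeros((200,410,3),np.uint8)])]))
E
```

```text
t 29.8 p [ 417.1 -231.8  225.1] R [[-0.99, 0.14, 0.0], [0.14, 0.99, 0.0], [-0.0, 0.0, -1.0]] F [-0.1  0.4 -1. ] w 0.402 q [ 1.16  0.43 -1.01  1.91  0.43  1.04  1.4 ]
plate [546.2, -8.8, 90.0, 121.0, 82.0]
```

View pics/f8.png

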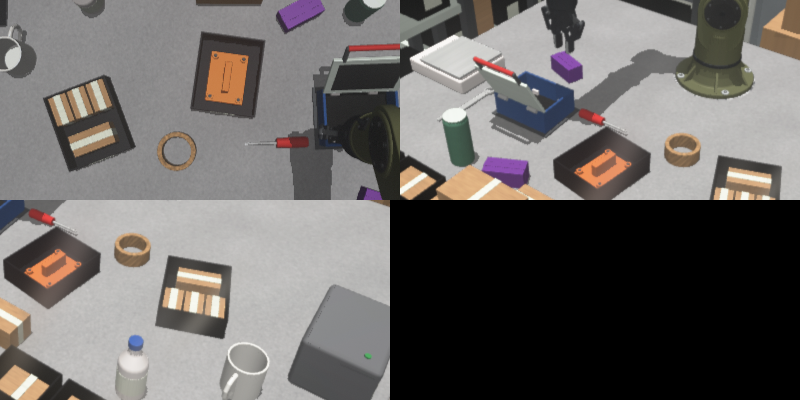

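The part lies flat with its rib up in the empty bin. The carton is in the stock bin, the lid is open, the bystanders haven't moved and the robot is clear of everything.

```bash
python3 -c "
from station import ctrl
print(ctrl.sign_off())"
```

```text
the job is handed in; nothing more can be done
None
```

The job is done and handed in at about t = 30 s, in the order asked.

- **Carton:** It was set down upright in the free part of the stock bin. I released it on floor contact, at about 6 N.
- **Lid:** I swung it by the bar to about 2.0 rad and let go. It has stayed open by itself, as the later pictures show.
- **Casing half:** It was lifted out by its rib and laid flat, rib up, on the floor of the empty bin, again released on floor contact (about 2 N upward). In the last top view it measured 90.0 x 121.0 mm against 90 x 120 mm nominal. It is centred at (546, -9) with its long side along the bin's.

**Last checks:** The final views showed the bystanders in their places and the gripper clear at z = 225 mm. The largest wrist force I read was about 23 N, while swinging the lid. No check failed. The only oddity was that the bar sat about 2 mm from where the image put it; I corrected for that at the grip.

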